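Make up two welding kits

ROBOT

A 6-joint arm with a two-finger parallel gripper is mounted at the origin on the work surface. World frame = base frame: x ahead of the robot, y to its left, z up, the work surface at z = 0. Lengths are in m, angles in rad, forces in N, time in s.
With the tool pointing down it reaches from about 0.25 to 0.775 m from the base axis. Payload 4 kg.
Tool frame: the origin (TCP) lies where the fingers leave the gripper's body, on its centre line; the fingertips stand 97 mm ahead of it and the grasp point (between the pads) lies 78 mm ahead of it; z points along the fingers, x is the direction in which the jaws open and shut, and the axes are right-handed (so a half turn about z gives the same grasp; the last joint's range is limited). The gripper opens to 94 mm and grips with 3 to 60 N. Pads are 16 mm wide; open, the fingers measure 119 mm over their backs; the gripper's body (75 mm by 177 mm) begins 78 mm behind the grasp point.
Start: joints at [-1.297, 0.087, 1.371, -0, 1.684, -0.103], TCP at [0.202, -0.511, 0.303] pointing down, gripper open.
Joint ranges: [-3.1, 3.1], [-0.76, 2.03], [0.27, 2.55], [-1.08, 4.22], [0.17, 2.65], [-2.57, 2.57]. Speed limits (rad/s): [2.79, 2.79, 3.14, 3.14, 3.14, 3.14].

INTERFACE

Orientations are given as [roll, pitch, yaw] about the fixed x, y, z axes, in that order (R = Rz(yaw) Ry(pitch) Rx(roll)).
In Python, from bench import * gives the robot as it stands.
- The arm moves only by the tool jog_arm, never from a script. Its argument "moves" is a list of rows, each a list of 7 numbers: the turn, a rotation vector about the world's x, y, z in rad, then the shift along the world's x, y, z in mm, then the finger opening in mm, from 0 to 94. In form: [[rx, ry, rz, tx, ty, tz, fingers], ...]. A call has 1 to 12 rows; each row shifts and turns the commanded pose from where the row before left it; what a row does not reach is not made up. A row lasts 1/8 s, in which the tool goes at most 62.5 mm and 10.7 degrees, less where a joint would pass 70% of its speed; a pose out of reach is approached as far as the arm can. A call is refused whole if a number of a shift passes 62.5 or a number of a turn 0.188, either way. A call with a gripper value outside its range is refused whole. The fingers move at their own pace and stop on an object; the grip force is fixed at half the most. Time passes only in rows, so rows that do not move let the fingers close. It gives the time, the measured TCP pose, the force and the opening at its end, in the units of the state.
- get_obs(): the state, without advancing time (a new reading comes with each control period).
- snapshot(name): name is "scene" or "top"; returns the picture (384x512x3 uint8, red, green, blue); there is no depth.
- get_calibration(name): a dict with "camera_matrix" (3x3 intrinsics, pixels), "R" (3x3) and "t" (3): a world point X has camera coordinates R X + t. Camera axes: x right, y down, z forward; pixel columns grow to the right and rows downward; lengths in m; the calibration is good to about 2 mm. A picture is of the moment at which its call begins. get_calibration takes no time and is no camera call.
- close_job(): hands the job in, once; it reports no verdict.
Trained networks look in the newest picture that a camera, given by its name, has taken for a name from the list of things; names that differ only in an ending like _2 or _b are one class to them, and where a whole thing is asked for, a point or a joint stands for the part that bears it (a point fixed in the world has none). Each returns a list of dicts, best first, with "conf" (0 to 1); they miss things now and then, are a little off and sometimes report something else, mostly with a low value. They report only what shows in the picture. A call takes as long as a camera call. They do not tell look-alikes from the thing itself.
- look_for(label, camera): "bbox" ([left, top, right, bottom] in pixels, round what is visible of it).
The state is a dict: "time": time; "joint_positions": joint angles; "qvel": joint speeds; "joint_torque": joint torques, N m; "tool_pos": TCP position; "ee_rot": TCP orientation; "wrist_force": force on the tool from outside, world axes, zero at the start; "wrist_torque": the same for the moment, N m; "width": finger opening in m.
Only numpy, scipy, OpenCV 4.12 (cv2) and the standard library are available. Lean on these libraries where they do the work, as an engineer would, in place of code of your own. Each camera call takes 0.05 s, during which the arm holds its last target.

TASK

Make up the two welding kits. The long tray gets the copper backing bar laid flat, the large gas nozzle and the jar of contact tips; the short tray gets the welding magnet and the small gas nozzle. Stand the nozzles, jar and magnet upright as they are now, everything directly on the tray floor, and draw the bar out from under the case without shifting the case; leave the wire spool where it is.

Things in the scene. Friction and masses are not known exactly. Their poses are not given: they have to be found in the camera images.
- backing_bar: Copper weld-backing bar, a plain flat bar 160 mm long (its x axis), 30 mm wide (y), 8 mm thick, about 0.34 kg. It lies flat on the bench; at the start half of its length is under the case, between the case's feet and not loaded by it, and about 80 mm sticks out in front of the case towards the robot. Origin: centre of its underside.
- big_nozzle: Large welding-gun gas nozzle: a brass tube standing upright, wide end down, 80 mm tall, 32 mm diameter up to 58 mm height, then tapering to 24 mm at the open mouth. Origin: centre of its underside, z up.
- small_nozzle: Small welding-gun gas nozzle: a brass tube standing upright, wide end down, 56 mm tall, 22 mm diameter up to 42 mm height, then tapering to 17 mm at the open mouth. Origin: centre of its underside, z up.
- tip_jar: Round white plastic jar of contact tips with a black screw lid, 44 mm diameter, 55 mm tall, standing upright, about 0.12 kg. Origin: centre of its underside, z up.
- weld_magnet: Dark steel triangular welding magnet (a right-angled holding magnet) standing on its long edge with the 90 degree corner up: about 88 mm long at the foot (its x axis), 24 mm thick (y), 55 mm tall at the peak in the middle, about 0.36 kg. Switched off by the round switch in its middle, so it attracts nothing. Best gripped across its thickness at the middle. Origin: centre of its underside, z up.
- long_tray: The longer of two blue-painted sheet-metal kit trays, fixed to the bench: outside 270 mm (its x axis) by 160 mm (y), walls 4 mm thick and rim 17 mm above the bench; floor top 4 mm above the bench. Origin: centre of its underside, on the bench.
- short_tray: The shorter of two blue-painted sheet-metal kit trays, fixed to the bench: outside 180 mm (its x axis) by 160 mm (y), walls 4 mm thick and rim 17 mm above the bench; floor top 4 mm above the bench. Origin: centre of its underside, on the bench.
- case: Grey moulded tool case, closed, lying on the bench on four rubber feet: 170 mm deep (its x axis, its carrying handle and latches are on the +x side, away from the robot), 240 mm wide (y), top about 65 mm above the bench; its bottom is 11 mm above the bench, so the bar below it has about 3 mm of free height; feet 20 mm in diameter at x +-65 mm, y +-98 mm. Loose, about 2.2 kg. Origin: centre of its underside at bench level.
- wire_spool: Spool of copper-coloured welding wire with black flanges, lying flat, 100 mm diameter, 45 mm tall, loose. Not part of the kits. Origin: centre of its underside.
Not all that is in view belongs to the job. What is shaped like the big_nozzle but red is not meant.

How it is judged:
At the end, for the whole second after the job is handed in: Bar (flat, 0.06 rad), big nozzle and jar on the long tray's floor, magnet and small nozzle on the short tray's floor: inside the walls, undersides at most 4 mm above the floor, upright within 0.1 rad, at rest; case within 12 mm of where it stood (x of backing_bar in the frame of long_tray between -0.11 and 0.11 m and y of backing_bar in the frame of long_tray between -0.07 and 0.07 m and z of backing_bar in the frame of long_tray between 0 and 0.008 m and angle between backing_bar's own z axis and vertical below 0.06 rad and linear speed of each of backing_bar, big_nozzle, tip_jar, weld_magnet, small_nozzle below 0.01 m/s and angular speed of each of backing_bar, big_nozzle, tip_jar, weld_magnet, small_nozzle below 0.1 rad/s and x of big_nozzle in the frame of long_tray between -0.125 and 0.125 m and y of big_nozzle in the frame of long_tray between -0.07 and 0.07 m and z of big_nozzle in the frame of long_tray between 0 and 0.008 m and angle between each of big_nozzle, tip_jar, weld_magnet, small_nozzle's own z axis and vertical below 0.1 rad and x of tip_jar in the frame of long_tray between -0.12 and 0.12 m and y of tip_jar in the frame of long_tray between -0.065 and 0.065 m and z of tip_jar in the frame of long_tray between 0 and 0.008 m and x of weld_magnet in the frame of short_tray between -0.08 and 0.08 m and y of weld_magnet in the frame of short_tray between -0.07 and 0.07 m and z of weld_magnet in the frame of short_tray between 0 and 0.008 m and x of small_nozzle in the frame of short_tray between -0.08 and 0.08 m and y of small_nozzle in the frame of short_tray between -0.07 and 0.07 m and z of small_nozzle in the frame of short_tray between 0 and 0.008 m and distance of case from where it was at the start of the episode below 0.012 m); the robot touches nothing.
It fails at once if the case is shifted more than 12 mm or tipped (distance of case from where it was at the start of the episode above 0.012 m or angle between case's own z axis and vertical above 0.06 rad).
It fails at once if the wire spool is shifted more than 15 mm (distance of wire_spool from where it was at the start of the episode above 0.015 m).
It also fails if it takes over 136 s, if anything falls off the work surface, if the arm or the gripper's body presses on something with over 40 N, if the wrist force passes 120 N, or if a joint passes its speed limit or range.

## Working session

There is one attempt and no reset: what is moved stays moved. The work goes in short steps, Python scripts to look and compute and a tool call to move; the robot and the scene stay as the last step left them, time stands still between calls to the robot, and variables do not carry over. Pictures are saved under pics/ and viewed, and the job is handed in when it is done.

Besides the shell and the picture viewer there is one more tool, called as a command line: name --pt "numbers of a row" for each row, then --argument value for the rest. jog_arm: Moves the arm, as the interface text tells. Its arguments: {"type":"object","properties":{"moves":{"type":"array","items":{"type":"array","items":{"type":"number"}}}},"required":["moves"]}

```bash
mkdir -p pics; ls; python3 - <<'E'
from bench import *
import cv2,numpy as np
o=get_obs();print(o)
for n in("scene","top"):
    im=snapshot(n);cv2.imwrite(f"pics/{n}0.png",cv2.resize(im[:,:,::-1],(800,600),interpolation=cv2.INTER_CUBIC));c=get_calibration(n);print(n,c)
    for l in["backing_bar","big_nozzle","small_nozzle","tip_jar","weld_magnet","long_tray","short_tray","case","wire_spool"]:
        print(l,[(np.round(d["bbox"],0).tolist(),round(d["conf"],2)) for d in look_for(l,n)]) if n=="top" else 0
E
```

```text
pics
{'time': 0.0, 'joint_positions': array([-1.29710981e+00,  8.79888930e-02,  1.37222391e+00, -2.99799091e-05,
        1.68357328e+00, -1.03091472e-01]), 'qvel': array([ 0.00126027,  0.00066316,  0.00103962, -0.00071635,  0.0011128 ,
        0.0004592 ]), 'joint_torque': array([-5.43583064e-04, -3.40180779e+01, -3.02429366e+01,  7.16824830e-02,
        3.29936366e-02, -1.68151087e-04]), 'tool_pos': array([ 0.20226595, -0.51111459,  0.3015008 ]), 'ee_rot': array([-3.14139657e+00,  2.18485036e-03, -1.19402146e+00]), 'wrist_force': array([-0.65007791, -0.41115348, -0.06811267]), 'wrist_torque': array([ 0.04206058, -0.02071036, -0.05999732]), 'width': 0.09428088475330623}
scene {'camera_matrix': array([[433.10340629,   0.        , 259.89511072],
       [  0.        , 433.10340629, 192.68069933],
       [  0.        ,   0.        ,   1.        ]]), 'R': array([[-0.65076786,  0.75903377,  0.0192073 ],
       [ 0.57691243,  0.51075351, -0.63741893],
       [-0.49363269, -0.40373083, -0.77027799]]), 't': array([ 0.40580639, -0.34422054,  1.51191029])}
top {'camera_matrix': array([[402.9714
[... 161 characters left out ...]
58, -0.99938933, -0.00189934],
       [-0.97879337, -0.03378755, -0.20204441],
       [ 0.20185685,  0.00890851, -0.97937452]]), 't': array([-0.02650161,  0.59920953,  0.99350659])}
backing_bar [([256.0, 151.0, 268.0, 177.0], 0.64)]
big_nozzle [([320.0, 153.0, 329.0, 170.0], 0.7), ([321.0, 182.0, 336.0, 198.0], 0.63), ([343.0, 171.0, 358.0, 183.0], 0.51)]
small_nozzle []
tip_jar [([214.0, 240.0, 233.0, 252.0], 0.76)]
weld_magnet [([284.0, 240.0, 299.0, 272.0], 0.58)]
long_tray [([79.0, 155.0, 152.0, 255.0], 0.84)]
short_tray [([375.0, 203.0, 448.0, 273.0], 0.74)]
case [([218.0, 84.0, 304.0, 150.0], 0.77), ([158.0, 116.0, 197.0, 156.0], 0.53)]
wire_spool [([160.0, 118.0, 196.0, 156.0], 0.57)]
```

View pics/scene0.png

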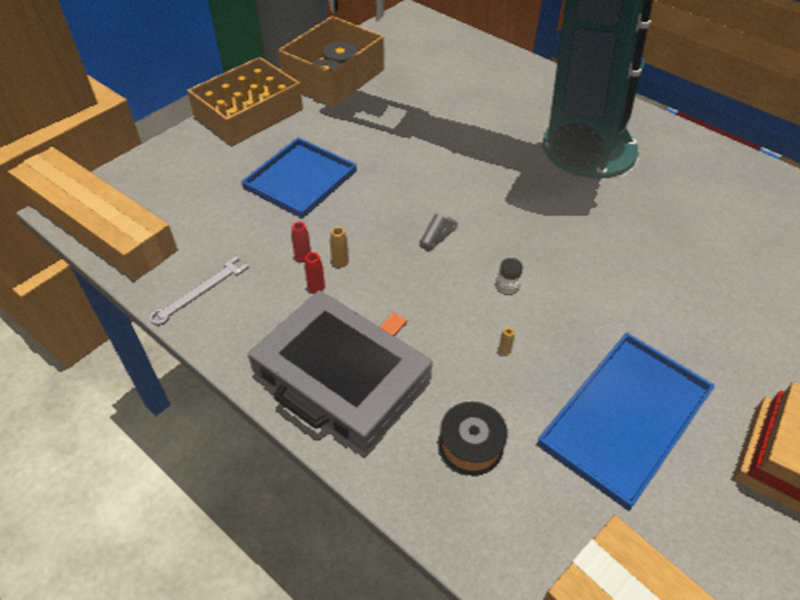

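View pics/top0.png

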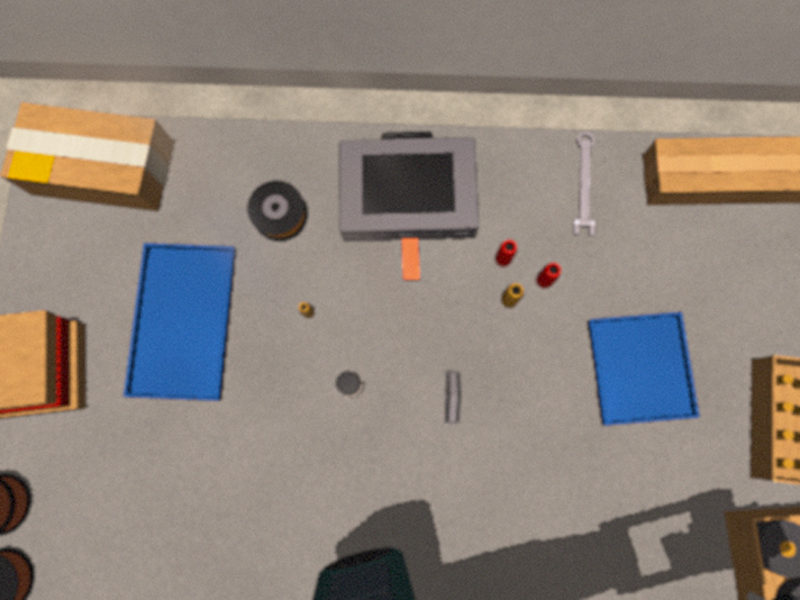

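The top view (800x600 scaled) shows the long tray at left (180,320), the short tray at right (643,368) and the brass big nozzle at (513,294) next to two red ones. The small nozzle is at (306,309), the jar at (348,382), the magnet at (453,396) and the bar tongue at (410,258). The spool is at (277,209).

```bash
cat > h.py <<'E'
from bench import *
import cv2,numpy as np
C={n:get_calibration(n) for n in("scene","top")}
def proj(n,P):
    c=C[n];q=np.atleast_2d(P)@c["R"].T+c["t"];q=q@c["camera_matrix"].T;return q[:,:2]/q[:,2:]
def back(n,uv,z):
    c=C[n];d=np.linalg.solve(c["camera_matrix"],np.array([uv[0],uv[1],1.]));d=c["R"].T@d;o=-c["R"].T@c["t"];return (o+d*(z-o[2])/d[2])[:2]
def crop(im,box,s,name):
    l,t,r,b=box;cv2.imwrite(name,cv2.resize(im[t:b,l:r,::-1],None,fx=s,fy=s,interpolation=cv2.INTER_NEAREST))
E
python3 - <<'E'
from h import *
T=snapshot("top");S=snapshot("scene");np.save("T.npy",T);np.save("S.npy",S)
def tile(im,cs,s):
    return np.hstack([cv2.resize(im[v-24:v+24,u-24:u+24,::-1],None,fx=s,fy=s,interpolation=cv2.INTER_NEAREST) for u,v in cs])
a=tile(T,[(328,180),(290,254),(223,245)],5);b=tile(T,[(196,198),(263,165),(0+300,120)],5)
cv2.imwrite("pics/t1.png",np.vstack([a,b]))
a=tile(S,[(210,160),(280,148),(326,176)],5);b=tile(S,[(324,218),(252,208),(303,279)],5)
cv2.imwrite("pics/s1.png",np.vstack([a,b]))
hs=cv2.cvtColor(T,cv2.COLOR_RGB2HSV)
m=cv2.inRange(hs,(100,120,50),(125,255,255))
n,l,st,ce=cv2.connectedComponentsWithStats(m)
for i in range(1,n):
    if st[i,4]>300:
        c,_=cv2.findContours((l==i).astype(np.uint8),0,1)
        h=cv2.convexHull(max(c,key=len));r=cv2.approxPolyN(h,4) if hasattr(cv2,'approxPolyN') else cv2.boxPoints(cv2.minAreaRect(h))
        r=r.reshape(-1,2);w=np.array([back("top",p,0.012) for p in r]);print(st[i],r.tolist(),np.round(w,3).tolist(),w.mean(0))
E
```

```text
[  80  156   69  100 5808] [[150, 158], [140, 256], [79, 253], [92, 156]] [[0.694, 0.319], [0.423, 0.32], [0.425, 0.484], [0.694, 0.482]] [0.55895311 0.40113673]
[ 377  200   70   72 4067] [[447, 266], [386, 271], [376, 205], [436, 200]] [[0.425, -0.492], [0.407, -0.331], [0.582, -0.308], [0.602, -0.472]] [ 0.50398919 -0.400829  ]
```

View pics/t1.png

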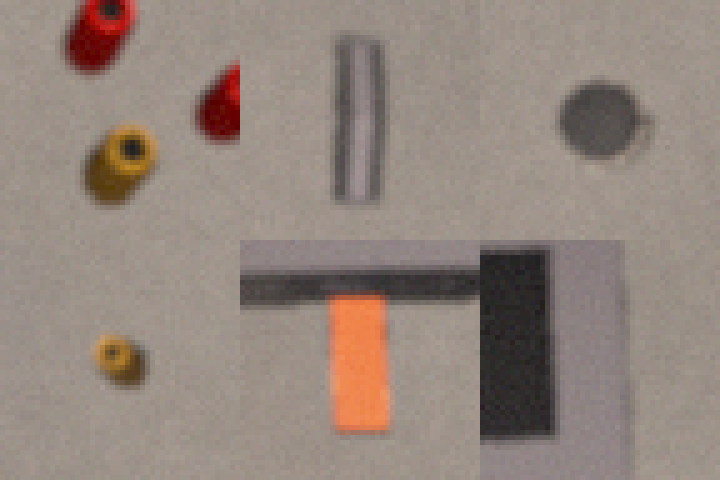

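View pics/s1.png

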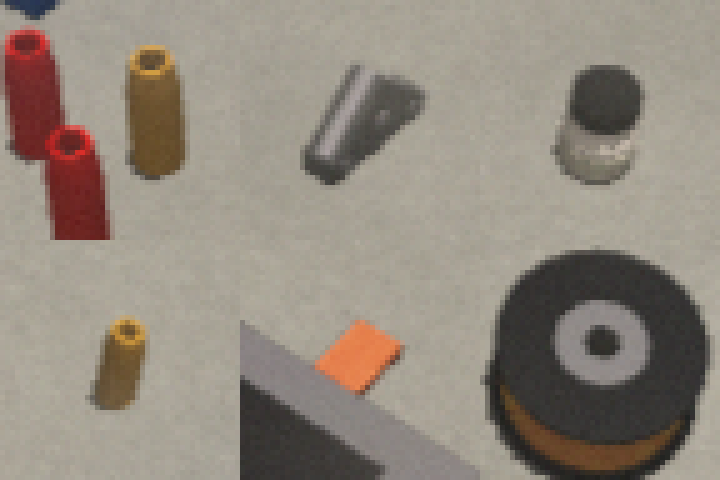

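```bash
python3 - <<'E'
from h import *
from scipy.optimize import least_squares
def tri(name,t,s,z):
    print(name,"top",back("top",np.array(t)-.5,z).round(4),"scene",back("scene",np.array(s)-.5,z).round(4))
tri("big",(330.4,185.6),(216.4,148.2),.08)
tri("small",(194.4,196.6),(325.4,212),.056)
tri("jar",(223,245),(327.2,170.2),.055)
f=lambda p,z:back("top",np.array(p)-.5,z).round(4)
o=np.array([290-24,254-24])
for p in[(93,198),(138,202),(100,36),(145,42)]: print("mag",f(o+np.array(p)/5,.005))
for p in[(257.8,179),(269.2,179),(257,152.4),(268,152.4)]: print("bar",f(p,.008))
# bar in scene: corners crop tile (252,208) offs 240,240
o=np.array([252-24,208-24])
for p in[(120,80),(162,106)]: print("bar scene",back("scene",o+np.array(p)/5-.5,.008).round(4))
o=np.array([280-24,148-24])
for p in[(65,160),(90,182)]: print("mag scene foot",back("scene",o+np.array(p)/5-.5,.002).round(4))
print("mag scene end",back("scene",o+np.array([183,100])/5-.5,.01).round(4))
#case edges top, tray in scene
for p in[(339*.64,140*.64),(475*.64,138*.64),(477*.64,231*.64),(341*.64,233*.64)]:print("case",f(p,.065))
print("spool",f((275*.64,207*.64),.045))
for n,ps in dict(long=[(628,334),(713,385),(630,505),(540,440)],short=[(298,139),(356,167),(301,214),(243,183)]).items():
    w=np.array([back("scene",np.array(p)*.64,.015) for p in ps]);print(n,w.round(3).tolist(),w.mean(0).round(3))
E
```

```text
big top [ 0.6179 -0.1723] scene [ 0.6171 -0.1701]
small top [0.5815 0.1805] scene [0.5813 0.1815]
jar top [0.4581 0.0985] scene [0.4576 0.1008]
mag [ 0.4024 -0.063 ]
mag [ 0.4011 -0.087 ]
mag [ 0.4883 -0.0646]
mag [ 0.4859 -0.089 ]
bar [0.6461 0.0175]
bar [ 0.6472 -0.014 ]
bar [0.7228 0.0227]
bar [ 0.7238 -0.0081]
bar scene [ 0.6472 -0.0104]
bar scene [0.6456 0.0187]
mag scene foot [ 0.4817 -0.0875]
mag scene foot [ 0.4858 -0.0645]
mag scene end [ 0.4    -0.0615]
case [0.8813 0.1379]
case [ 0.8932 -0.1013]
case [ 0.7222 -0.1074]
case [0.7107 0.1244]
spool [0.7606 0.2457]
long [[0.421, 0.327], [0.422, 0.482], [0.693, 0.479], [0.691, 0.325]] [0.557 0.404]
short [[0.425, -0.484], [0.409, -0.324], [0.586, -0.305], [0.601, -0.461]] [ 0.505 -0.393]
```

jog_arm --pt "0 0 -0.05 30 54.5 -5 60" --pt "0 0 -0.05 30 54.5 -5 60" --pt "0 0 -0.05 30 54.5 -5 60" --pt "0 0 -0.05 30 54.5 -5 60" --pt "0 0 -0.05 30 54.5 -10 60" --pt "0 0 -0.05 30 54.5 -10 60" --pt "0 0 -0.05 31 54.5 -20 60" --pt "0 0 -0.05 31 54 -20 60" --pt "0 0 0 0 0 0 60" --pt "0 0 0 0 0 0 60"

```text
time: 1.9
tool_pos: [0.4409, -0.0822, 0.225]
ee_rot: [3.141, -0.001, -1.593]
wrist_force: [0.7, -0.8, -0.1]
width: 0.0599
```

jog_arm --pt "0 0 0 3.5 6.5 -20 60" --pt "0 0 0 0 0 -40 60" --pt "0 0 0 0 0 -37 60" --pt "0 0 0 0 0 -20 60" --pt "0 0 0 0 0 0 60" --pt "0 0 0 0 0 0 60"

```text
time: 2.65
tool_pos: [0.4451, -0.0768, 0.1093]
ee_rot: [-3.139, -0.001, -1.596]
wrist_force: [0.2, -0.3, 0.3]
width: 0.0601
```

```bash
python3 - <<'E'
from h import *
o=get_obs();print(o["tool_pos"],o["wrist_force"])
S=snapshot("scene");crop(S,(220,70,380,190),5,"pics/s2.png")
E
```

```text
[ 0.44512408 -0.07684792  0.10931765] [ 0.16541582 -0.30012095  0.30152757]
```

View pics/s2.png

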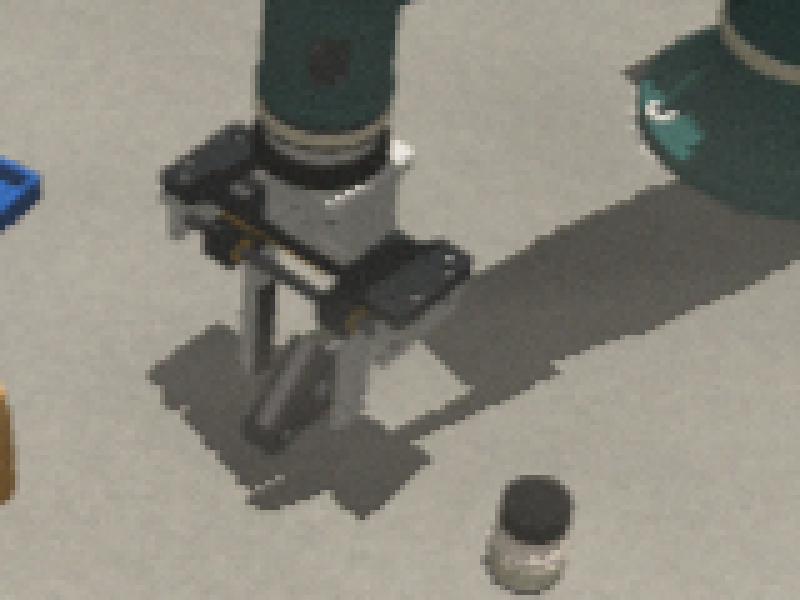

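The picture shows the fingers straddling the magnet, at about (290,390) in the crop, so I close now.

jog_arm --pt "0 0 0 0 0 0 0" --pt "0 0 0 0 0 0 0" --pt "0 0 0 0 0 0 0" --pt "0 0 0 0 0 0 0" --pt "0 0 0 0 0 20 0" --pt "0 0 0 0 0 30 0" --pt "0 0 0 0 0 30 0" --pt "0 0 0 0 0 0 0"

```text
time: 3.7
tool_pos: [0.4455, -0.0757, 0.1895]
ee_rot: [-3.137, -0.001, -1.594]
wrist_force: [0.4, -0.1, -3.2]
width: 0.0242
```

jog_arm --pt "0 0 0.02 8 -40 0 0" --pt "0 0 0.03 10 -50 0 0" --pt "0 0 0.03 10 -50 0 0" --pt "0 0 0.03 10 -50 0 0" --pt "0 0 0.03 10 -50 0 0" --pt "0 0 0 8 -51 0 0" --pt "0 0 0 0 0 0 0" --pt "0 0 0 0 0 0 0" --pt "0 0 0 0 0 0 0"

```text
time: 4.82
tool_pos: [0.5002, -0.3649, 0.1868]
ee_rot: [3.14, 0.002, -1.453]
wrist_force: [0.6, 1.3, -2.8]
width: 0.0237
```

```bash
python3 - <<'E'
from h import *
o=get_obs();print(o["tool_pos"],o["wrist_force"])
T=snapshot("top");crop(T,(340,170,480,290),5,"pics/t2.png")
E
```

```text
[ 0.50024205 -0.36491308  0.18676841] [ 0.5843271   1.29585636 -2.8329274 ]
```

View pics/t2.png

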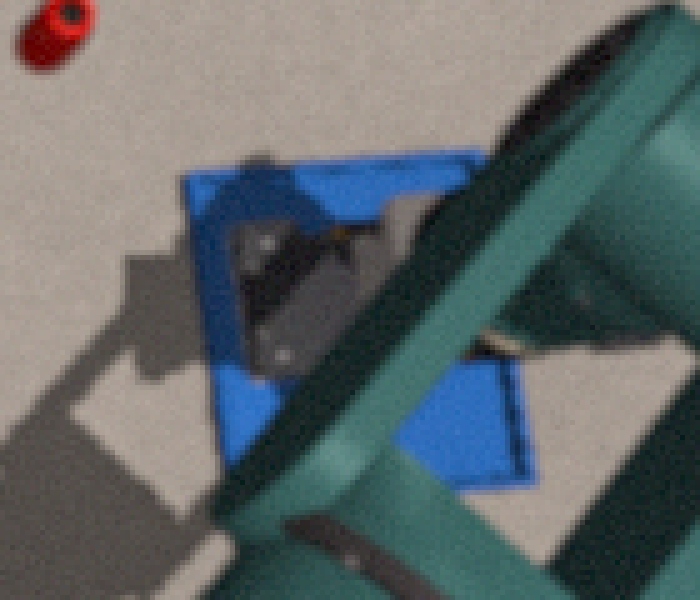

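The arm hides most of the tray (350,320), but the gripper is inside it and square to it. I lower the magnet.

jog_arm --pt "0 0 0 0 0 -35 0" --pt "0 0 0 0 0 -27 0" --pt "0 0 0 0 0 -7 0" --pt "0 0 0 0 0 -3 0" --pt "0 0 0 0 0 0 0" --pt "0 0 0 0 0 0 0" --pt "0 0 0 0 0 0 0"

```text
time: 5.75
tool_pos: [0.5008, -0.3668, 0.1167]
ee_rot: [-3.141, -0.001, -1.454]
wrist_force: [-0.2, 0.1, -3.4]
width: 0.024
```

jog_arm --pt "0 0 0 0 0 -2 0" --pt "0 0 0 0 0 -1 0" --pt "0 0 0 0 0 0 0" --pt "0 0 0 0 0 0 0"

```text
time: 6.25
tool_pos: [0.5004, -0.3664, 0.1127]
ee_rot: [3.142, -0.0, -1.454]
wrist_force: [-0.6, 0.6, -3.5]
width: 0.0237
```

jog_arm --pt "0 0 0 0 0 -1 0" --pt "0 0 0 0 0 0 0" --pt "0 0 0 0 0 0 0"

```text
time: 6.62
tool_pos: [0.5006, -0.3665, 0.1119]
ee_rot: [-3.141, -0.0, -1.454]
wrist_force: [0.6, 0.1, -2.9]
width: 0.0241
```

jog_arm --pt "0 0 0 0 0 -1 0" --pt "0 0 0 0 0 0 0" --pt "0 0 0 0 0 0 0"

```text
time: 7.0
tool_pos: [0.5006, -0.3665, 0.1119]
ee_rot: [-3.141, -0.001, -1.454]
wrist_force: [-1.8, 2.1, 5.6]
width: 0.024
```

Contact: the force changed sign. I release to a 40 mm opening and rise.

jog_arm --pt "0 0 0 0 0 0 40" --pt "0 0 0 0 0 0 40" --pt "0 0 0 0 0 0 40" --pt "0 0 0 0 0 20 40" --pt "0 0 0 0 0 40 40" --pt "0 0 0 0 0 40 50" --pt "0 0 0 0 0 0 50"

```text
time: 7.88
tool_pos: [0.5022, -0.3679, 0.2174]
ee_rot: [-3.134, -0.009, -1.454]
wrist_force: [0.7, 0.4, 0.8]
width: 0.05
```

jog_arm --pt "0 0 0 20 40 0 50" --pt "0 0 0 25 40 0 50" --pt "0 0 0 25 40 0 50" --pt "0 0 0 25 40 0 50" --pt "0 0 0 20.5 37 0 50" --pt "0 0 0 0 0 0 50" --pt "0 0 0 0 0 0 50" --pt "0 0 0 0 0 0 50"

```text
time: 8.88
tool_pos: [0.6153, -0.1707, 0.2105]
ee_rot: [3.141, -0.0, -1.456]
wrist_force: [0.4, -0.1, -0.0]
width: 0.0503
```

```bash
python3 - <<'E'
from h import *
o=get_obs();print(o["tool_pos"],o["ee_rot"])
S=snapshot("scene");cv2.imwrite("pics/s3.png",cv2.resize(S[60:240,120:360,::-1],None,fx=3.3,fy=3.3))
T=snapshot("top");crop(T,(350,170,480,290),4,"pics/t3.png")
E
```

```text
[ 0.61531989 -0.17069527  0.21051648] [ 3.14093611e+00 -2.68337684e-04 -1.45574301e+00]
```

View pics/s3.png

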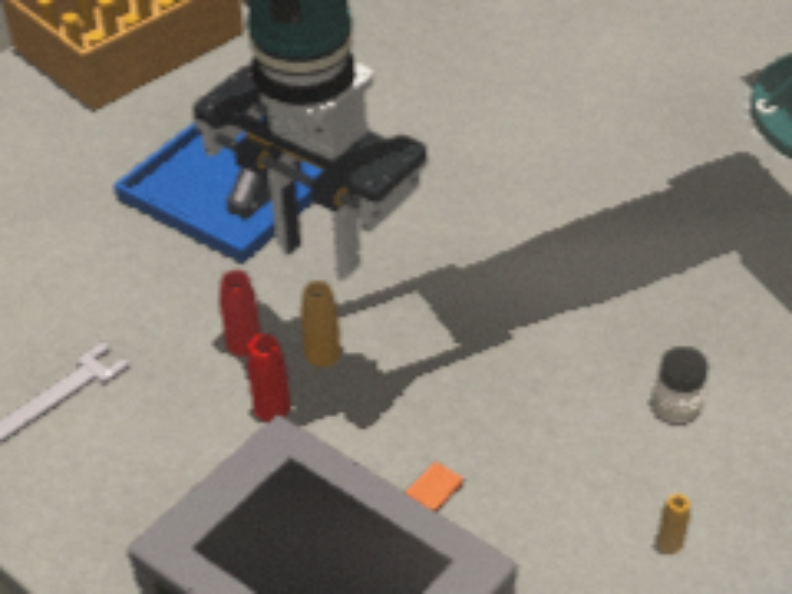

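View pics/t3.png

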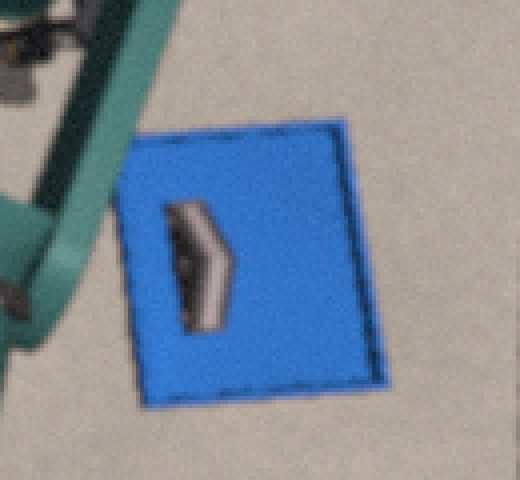

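The magnet stands in the tray, with its peak at (230,255) in the top crop. The gripper is above the brass nozzle at (320,325) in the scene crop. I descend.

jog_arm --pt "0 0 0 2 0 -30 50" --pt "0 0 0 0 0 -40 50" --pt "0 0 0 0 0 -25 50" --pt "0 0 0 0 0 0 50" --pt "0 0 0 0 0 0 50" --pt "0 0 0 0 0 0 50"

```text
time: 9.72
tool_pos: [0.6189, -0.17, 0.118]
ee_rot: [-3.138, -0.002, -1.454]
wrist_force: [0.2, 0.2, 0.1]
width: 0.05
```

```bash
python3 - <<'E'
from h import *
S=snapshot("scene");cv2.imwrite("pics/s4.png",cv2.resize(S[80:220,140:300,::-1],None,fx=4,fy=4))
E
```

```text
(no output)
```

View pics/s4.png

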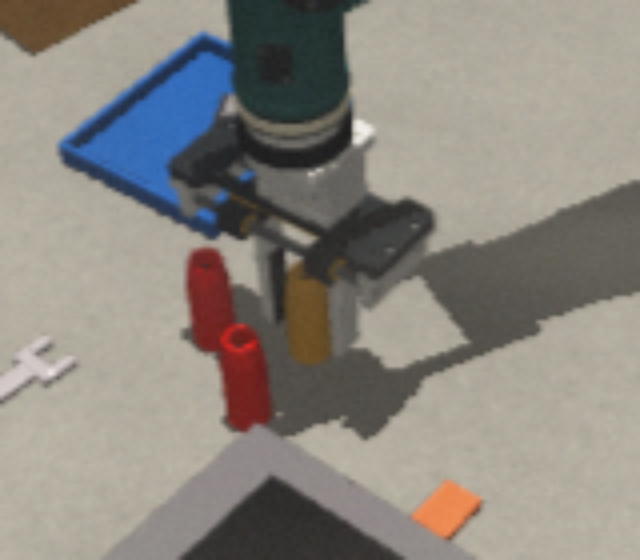

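The fingers sit on either side of the brass nozzle at (310,315). I close and lift.

jog_arm --pt "0 0 0 0 0 0 10" --pt "0 0 0 0 0 0 10" --pt "0 0 0 0 0 0 10" --pt "0 0 0 0 0 0 10" --pt "0 0 0 0 0 20 10" --pt "0 0 0 0 0 40 10" --pt "0 0 0 0 0 40 10" --pt "0 0 0 0 0 20 10" --pt "0 0 0 0 0 0 10" --pt "0 0 0 0 0 0 10"

```text
time: 11.02
tool_pos: [0.6175, -0.1692, 0.2347]
ee_rot: [3.14, 0.001, -1.454]
wrist_force: [-0.5, 0.6, -1.7]
width: 0.0308
```

jog_arm --pt "0 0 0.13 -1 40 0 10" --pt "0 0 0.13 -1 50 0 10" --pt "0 0 0.13 -1 50 0 10" --pt "0 0 0.13 -1 50 0 10" --pt "0 0 0.13 -1 50 0 10" --pt "0 0 0.13 -1 50 0 10" --pt "0 0 0.13 -1 50 0 10" --pt "0 0 0.13 -1 50 0 10" --pt "0 0 0.13 0 50 0 10" --pt "0 0 0.13 0 50 0 10" --pt "0 0 0.13 0 50 0 10" --pt "0 0 0 0 0 0 10"

```text
time: 12.52
tool_pos: [0.6082, 0.3741, 0.2323]
ee_rot: [3.14, 0.005, -0.019]
wrist_force: [-0.3, 0.2, -1.7]
width: 0.031
```

jog_arm --pt "0 0 0 0 0 0 10" --pt "0 0 0 0 0 0 10"

```text
time: 12.78
tool_pos: [0.6102, 0.3691, 0.2351]
ee_rot: [3.141, 0.001, -0.026]
wrist_force: [0.1, -0.3, -0.7]
width: 0.0307
```

jog_arm --pt "0 0 0 0 0 -30 10" --pt "0 0 0 0 0 -40 10" --pt "0 0 0 0 0 -32 10" --pt "0 0 0 0 0 -8 10" --pt "0 0 0 0 0 -2 10" --pt "0 0 0 0 0 0 10" --pt "0 0 0 0 0 0 10"

```text
time: 13.65
tool_pos: [0.6107, 0.3709, 0.1259]
ee_rot: [-3.14, -0.003, -0.024]
wrist_force: [0.7, 0.3, -1.4]
width: 0.0311
```

jog_arm --pt "0 0 0 0 0 -1.5 10" --pt "0 0 0 0 0 0 10" --pt "0 0 0 0 0 0 10"

```text
time: 14.02
tool_pos: [0.6099, 0.3706, 0.1222]
ee_rot: [3.142, 0.0, -0.024]
wrist_force: [-0.3, 0.2, -1.2]
width: 0.0308
```

jog_arm --pt "0 0 0 0 0 -1.5 10" --pt "0 0 0 0 0 0 10" --pt "0 0 0 0 0 0 10"

```text
time: 14.4
tool_pos: [0.6099, 0.3706, 0.1207]
ee_rot: [3.142, 0.0, -0.024]
wrist_force: [0.5, 0.2, -0.6]
width: 0.0309
```

jog_arm --pt "0 0 0 0 0 -1 10" --pt "0 0 0 0 0 0 10" --pt "0 0 0 0 0 0 10"

```text
time: 14.78
tool_pos: [0.61, 0.3706, 0.1203]
ee_rot: [-3.141, -0.001, -0.024]
wrist_force: [-1.1, -0.7, 2.6]
width: 0.0307
```

Contact. I release and rise.

jog_arm --pt "0 0 0 0 0 0 50" --pt "0 0 0 0 0 0 50" --pt "0 0 0 0 0 0 50" --pt "0 0 0 0 0 20 50" --pt "0 0 0 0 0 40 50" --pt "0 0 0 0 0 50 50" --pt "0 0 0 0 0 0 50" --pt "0 0 0 0 0 0 50"

```text
time: 15.78
tool_pos: [0.61, 0.3706, 0.2308]
ee_rot: [-3.141, -0.001, -0.024]
wrist_force: [0.2, 0.0, -0.2]
width: 0.05
```

jog_arm --pt "0 0 0.16 4 -30 0 50" --pt "0 0 0.17 6 -38 0 50" --pt "0 0 0.17 6 -38 0 50" --pt "0 0 0.17 6 -38 0 50" --pt "0 0 0.17 6 -38 0 50" --pt "0 0 0.17 6 -38 0 50" --pt "0 0 0.17 6 -38 0 50" --pt "0 0 0.17 6 -38 0 50" --pt "0 0 0.17 6 -38 0 50" --pt "0 0 0.145 6 -32 0 50" --pt "0 0 0 0 0 0 50" --pt "0 0 0 0 0 0 50"

```text
time: 17.27
tool_pos: [0.6674, 0.0052, 0.2282]
ee_rot: [-3.139, -0.001, 1.64]
wrist_force: [0.1, 0.8, -0.2]
width: 0.0498
```

jog_arm --pt "0 0 0 0 0 -40 50" --pt "0 0 0 0 0 -50 50" --pt "0 0 0 0 0 -25 50" --pt "0 0 0 0 0 0 50" --pt "0 0 0 0 0 0 50"

```text
time: 17.9
tool_pos: [0.6686, 0.0055, 0.1163]
ee_rot: [3.139, 0.0, 1.642]
wrist_force: [0.1, -0.1, 0.2]
width: 0.05
```

```bash
python3 - <<'E'
from h import *
o=get_obs();print(o["tool_pos"],o["ee_rot"])
S=snapshot("scene");cv2.imwrite("pics/s5.png",cv2.resize(S[120:280,160:360,::-1],None,fx=4,fy=3.75))
T=snapshot("top");crop(T,(60,70,340,270),2,"pics/t5.png")
E
```

```text
[0.66858136 0.00550118 0.11625905] [3.13940999e+00 4.72015533e-05 1.64185939e+00]
```

View pics/s5.png

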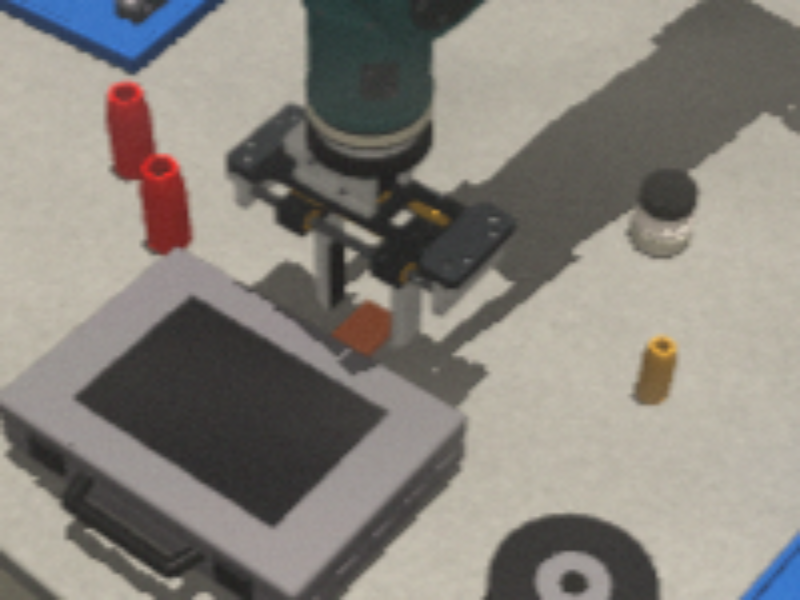

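View pics/t5.png

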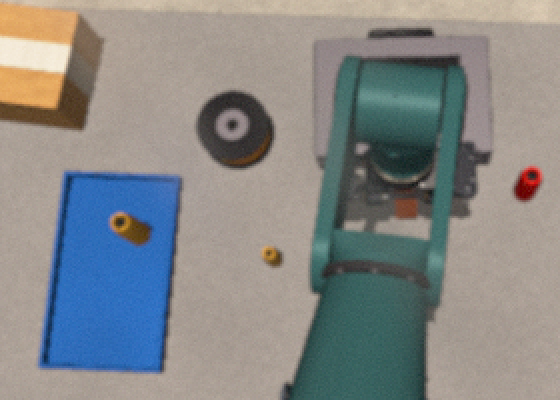

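The fingers straddle the bar at (365,325) in the scene crop, and the big nozzle is upright in the long tray at (130,228) in the top crop. I go lower.

jog_arm --pt "0 0 0 0 0 -11 50" --pt "0 0 0 0 0 0 50" --pt "0 0 0 0 0 0 50" --pt "0 0 0 0 0 0 50"

```text
time: 18.5
tool_pos: [0.668, 0.0045, 0.1039]
ee_rot: [3.141, -0.0, 1.641]
wrist_force: [-0.1, 0.1, -0.3]
width: 0.0501
```

jog_arm --pt "0 0 0 0 0 -4 50" --pt "0 0 0 0 0 0 50" --pt "0 0 0 0 0 0 50" --pt "0 0 0 0 0 0 20" --pt "0 0 0 0 0 0 20" --pt "0 0 0 0 0 0 20" --pt "0 0 0 0 0 0 20"

```text
time: 19.38
tool_pos: [0.668, 0.0044, 0.0998]
ee_rot: [3.142, 0.0, 1.641]
wrist_force: [-0.5, -0.3, 0.8]
width: 0.0293
```

jog_arm --pt "0 0 0 -5 -0.35 0 20" --pt "0 0 0 -10 -0.7 0 20" --pt "0 0 0 -10 -0.7 0 20" --pt "0 0 0 -10 -0.7 0 20" --pt "0 0 0 -15 -1.05 0 20" --pt "0 0 0 -15 -1.05 0 20" --pt "0 0 0 -15 -1.05 0 20" --pt "0 0 0 -15 -1.05 0 20" --pt "0 0 0 -15 -1.05 0 20" --pt "0 0 0 -10 -0.7 0 20" --pt "0 0 0 0 0 0 20" --pt "0 0 0 0 0 0 20"

```text
time: 20.88
tool_pos: [0.5472, -0.0039, 0.0998]
ee_rot: [-3.139, -0.0, 1.641]
wrist_force: [-3.6, 0.1, 3.6]
width: 0.0294
```

```bash
python3 - <<'E'
from h import *
S=snapshot("scene");cv2.imwrite("pics/s6.png",cv2.resize(S[120:280,160:360,::-1],None,fx=4,fy=3.75))
E
```

```text
(no output)
```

View pics/s6.png

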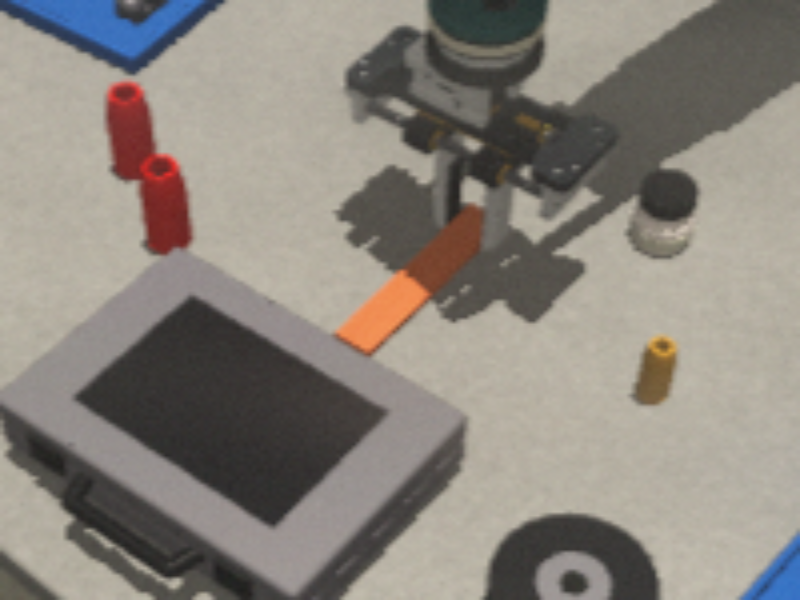

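The bar is drawn out, with its far end at (355,345), and the case has not moved. I regrip at the bar's middle, 58 mm further along.

jog_arm --pt "0 0 0 0 0 0 50" --pt "0 0 0 0 0 0 50" --pt "0 0 0 0 0 0 50" --pt "0 0 0 0 0 15 50" --pt "0 0 0 25 1.8 5 50" --pt "0 0 0 33 2.2 -5 50" --pt "0 0 0 0 0 0 50" --pt "0 0 0 0 0 -10 50" --pt "0 0 0 0 0 -5 50" --pt "0 0 0 0 0 0 50" --pt "0 0 0 0 0 0 50"

```text
time: 22.3
tool_pos: [0.6057, 0.0001, 0.1]
ee_rot: [3.141, -0.0, 1.641]
wrist_force: [-0.8, 0.1, 0.1]
width: 0.0503
```

```bash
python3 - <<'E'
from h import *
o=get_obs();print(o["tool_pos"],o["ee_rot"],o["wrist_force"])
S=snapshot("scene");cv2.imwrite("pics/s7.png",cv2.resize(S[140:220,220:320,::-1],None,fx=7,fy=7))
E
```

```text
[6.05679131e-01 1.10513853e-04 9.99599155e-02] [ 3.14146379e+00 -3.54266572e-05  1.64091361e+00] [-0.76254155  0.1184794   0.13827488]
```

View pics/s7.png

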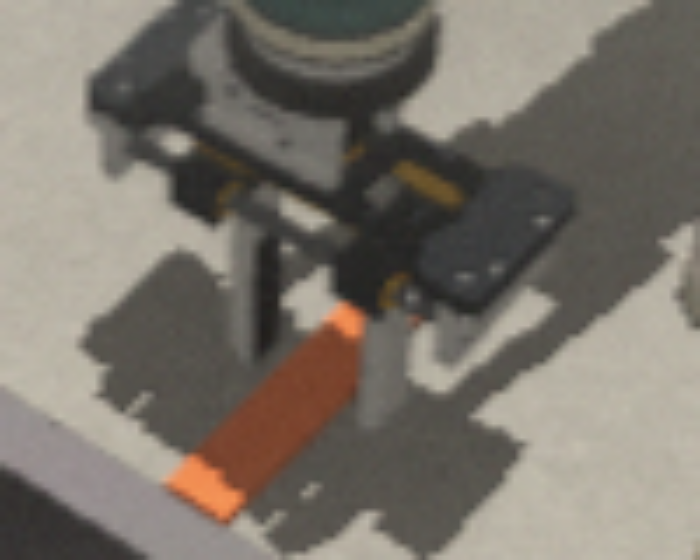

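jog_arm --pt "0 0 0 0 0 0 20" --pt "0 0 0 0 0 0 20" --pt "0 0 0 0 0 0 20" --pt "0 0 0 0 0 0 20" --pt "0 0 0 0 0 15 20" --pt "0 0 0 0 0 40 20" --pt "0 0 0 0 0 45 20" --pt "0 0 0 0 0 0 20" --pt "0 0 0 0 0 0 20"

```text
time: 23.48
tool_pos: [0.6051, 0.0003, 0.198]
ee_rot: [-3.139, -0.001, 1.641]
wrist_force: [0.7, -0.0, -5.6]
width: 0.0295
```

```bash
python3 - <<'E'
from h import *
o=get_obs();print(o["tool_pos"],o["ee_rot"],o["wrist_force"],o["wrist_torque"])
S=snapshot("scene");cv2.imwrite("pics/s8.png",cv2.resize(S[100:220,200:360,::-1],None,fx=5,fy=5))
E
```

```text
[6.05104536e-01 2.69382015e-04 1.98011794e-01] [-3.13874281e+00 -6.10953137e-04  1.64103888e+00] [ 7.10387813e-01 -3.44059741e-04 -5.55818624e+00] [ 0.05967504 -0.11448031  0.0408783 ]
```

View pics/s8.png

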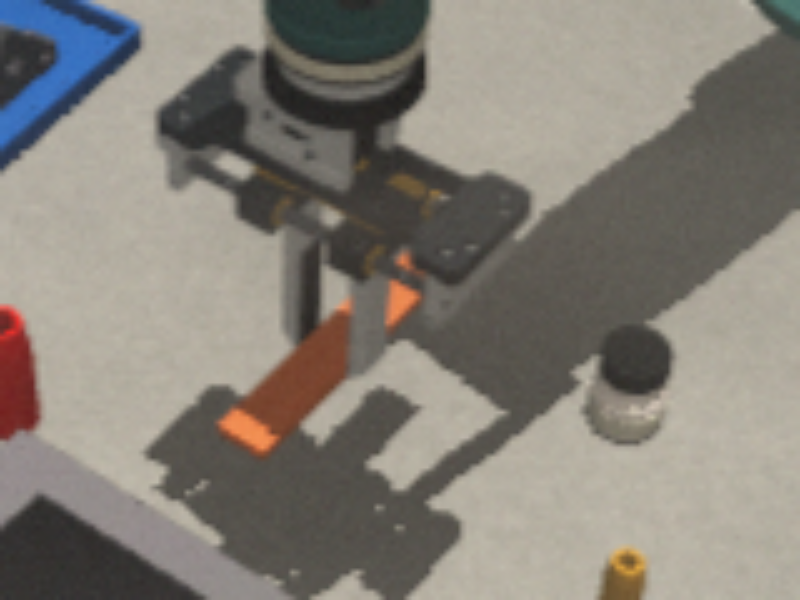

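jog_arm --pt "0 0 0 0 0 20 20" --pt "0 0 -0.01 -5 45 0 20" --pt "0 0 -0.01 -5 50 0 20" --pt "0 0 -0.01 -5 50 0 20" --pt "0 0 -0.01 -5 50 0 20" --pt "0 0 -0.01 -5 50 0 20" --pt "0 0 -0.01 -6 50 0 20" --pt "0 0 -0.01 -6 50 0 20" --pt "0 0 0 -5 50 0 20" --pt "0 0 0 -5 40 0 20" --pt "0 0 0 0 0 0 20" --pt "0 0 0 0 0 0 20"

```text
time: 25.02
tool_pos: [0.5584, 0.4345, 0.2167]
ee_rot: [-3.138, 0.003, 1.571]
wrist_force: [-0.0, -1.0, -4.1]
width: 0.0295
```

```bash
python3 - <<'E'
from h import *
o=get_obs();print(o["tool_pos"],o["ee_rot"],o["wrist_force"],o["wrist_torque"])
S=snapshot("scene");cv2.imwrite("pics/s9.png",cv2.resize(S[160:340,300:500,::-1],None,fx=3.3,fy=3.3))
E
```

```text
[0.55838983 0.43448155 0.21668836] [-3.13778635  0.00338667  1.57116488] [-0.03940239 -1.01745302 -4.0908197 ] [ 0.03978499 -0.17692812 -0.02314153]
```

View pics/s9.png

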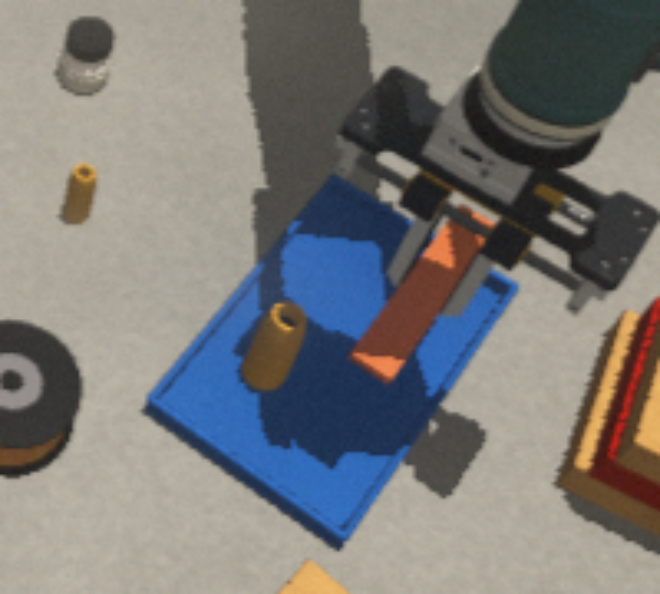

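```bash
python3 - <<'E'
from h import *
for p in [(560,487),(635,312),(655,300)]:
    q=np.array(p)/3.3+[300,160]
    print(p,[back("scene",q,z).round(3).tolist() for z in (0,.05,.08)])
for p in [(82,410),(80,322),(75,322),(52,312)]: print(p,[back("top",np.array(p)*.64,z).round(3).tolist() for z in (0,.05,.08)])
E
```

```text
(560, 487) [[0.548, 0.578], [0.583, 0.573], [0.604, 0.57]]
(635, 312) [[0.371, 0.563], [0.416, 0.558], [0.443, 0.556]]
(655, 300) [[0.35, 0.57], [0.396, 0.565], [0.423, 0.562]]
(82, 410) [[0.398, 0.557], [0.398, 0.531], [0.398, 0.515]]
(80, 322) [[0.55, 0.582], [0.543, 0.555], [0.539, 0.538]]
(75, 322) [[0.55, 0.591], [0.543, 0.563], [0.538, 0.547]]
(52, 312) [[0.567, 0.634], [0.558, 0.604], [0.553, 0.587]]
```

jog_arm --pt "0 0 0 0 0 -30 20" --pt "0 0 0 0 0 -40 20" --pt "0 0 0 0 0 -30 20" --pt "0 0 0 0 0 -8 20" --pt "0 0 0 0 0 -3 20" --pt "0 0 0 0 0 0 20" --pt "0 0 0 0 0 0 20"

```text
time: 25.95
tool_pos: [0.5597, 0.4356, 0.1109]
ee_rot: [3.139, -0.002, 1.571]
wrist_force: [-0.5, 0.3, -3.6]
width: 0.0292
```

jog_arm --pt "0 0 0 0 0 -1 20" --pt "0 0 0 0 0 0 20" --pt "0 0 0 0 0 0 20"

```text
time: 26.32
tool_pos: [0.5589, 0.4352, 0.1078]
ee_rot: [3.142, -0.0, 1.571]
wrist_force: [-0.0, -0.9, -4.4]
width: 0.0291
```

jog_arm --pt "0 0 0 0 0 -2 20" --pt "0 0 0 0 0 0 20" --pt "0 0 0 0 0 0 20"

```text
time: 26.7
tool_pos: [0.5589, 0.4351, 0.1056]
ee_rot: [-3.141, 0.0, 1.571]
wrist_force: [0.3, -0.1, -4.8]
width: 0.029
```

jog_arm --pt "0 0 0 0 0 -1 20" --pt "0 0 0 0 0 0 20" --pt "0 0 0 0 0 0 20"

```text
time: 27.08
tool_pos: [0.5589, 0.4351, 0.1047]
ee_rot: [-3.142, -0.0, 1.571]
wrist_force: [-0.2, 0.7, -3.3]
width: 0.0298
```

jog_arm --pt "0 0 0 0 0 -1 20" --pt "0 0 0 0 0 0 20" --pt "0 0 0 0 0 0 20"

```text
time: 27.45
tool_pos: [0.5591, 0.4352, 0.104]
ee_rot: [3.141, -0.0, 1.571]
wrist_force: [-1.2, 0.6, -2.7]
width: 0.0292
```

jog_arm --pt "0 0 0 0 0 0 40" --pt "0 0 0 0 0 0 40" --pt "0 0 0 0 0 0 40" --pt "0 0 0 0 0 20 40" --pt "0 0 0 0 0 40 40" --pt "0 0 0 0 0 55 60" --pt "0 0 0 0 0 0 60"

```text
time: 28.32
tool_pos: [0.561, 0.4366, 0.2287]
ee_rot: [3.128, -0.009, 1.571]
wrist_force: [0.1, 0.0, 1.0]
width: 0.0565
```

jog_arm --pt "0 0 -0.157 -10 -30 0 65" --pt "0 0 -0.157 -10 -34 0 65" --pt "0 0 -0.157 -10 -34 0 65" --pt "0 0 -0.157 -10 -34 0 65" --pt "0 0 -0.157 -10 -34 0 65" --pt "0 0 -0.157 -10 -34 0 65" --pt "0 0 -0.157 -10 -34 0 65" --pt "0 0 -0.157 -10 -34 0 65" --pt "0 0 -0.157 -10 -34 0 65" --pt "0 0 -0.157 -11 -34 0 65" --pt "0 0 0 0 0 0 65" --pt "0 0 0 0 0 0 65"

```text
time: 29.82
tool_pos: [0.4581, 0.0996, 0.219]
ee_rot: [-3.141, -0.001, 0.002]
wrist_force: [0.5, 0.3, 0.6]
width: 0.0652
```

```bash
python3 - <<'E'
from h import *
o=get_obs();print(o["tool_pos"],o["ee_rot"])
S=snapshot("scene");cv2.imwrite("pics/s10.png",cv2.resize(S[100:340,260:500,::-1],None,fx=2.5,fy=2.5))
E
```

```text
[0.45807565 0.099577   0.21902065] [-3.14085468e+00 -7.03488416e-04  2.25581348e-03]
```

View pics/s10.png

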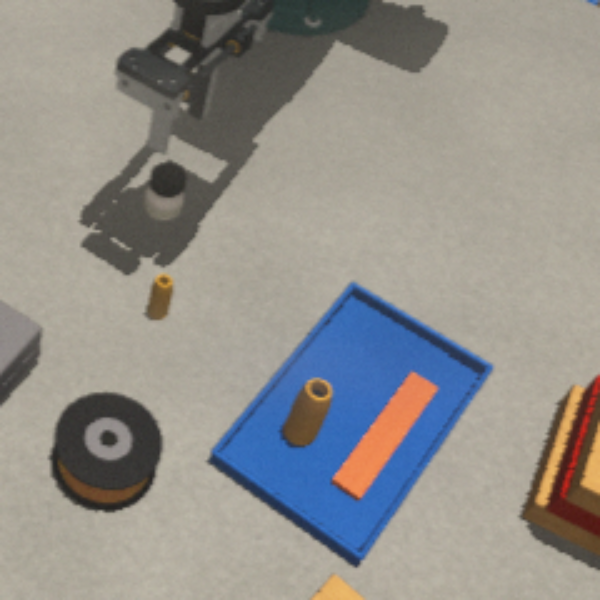

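The bar lies flat in the long tray beside the nozzle, with the bar at (385,435) and the nozzle at (308,412). The gripper is above the jar, so I descend, close and lift.

jog_arm --pt "0 0 0 0 0 -40 65" --pt "0 0 0 0 0 -40 65" --pt "0 0 0 0 0 -25 65" --pt "0 0 0 0 0 -6 65" --pt "0 0 0 0 0 0 65" --pt "0 0 0 0 0 0 65"

```text
time: 30.62
tool_pos: [0.459, 0.0995, 0.1093]
ee_rot: [-3.141, -0.003, 0.002]
wrist_force: [-0.1, 0.7, -0.2]
width: 0.0647
```

jog_arm --pt "0 0 0 0 0 0 30" --pt "0 0 0 0 0 0 30" --pt "0 0 0 0 0 0 30" --pt "0 0 0 0 0 0 30"

```text
time: 31.12
tool_pos: [0.4581, 0.0991, 0.1083]
ee_rot: [-3.141, -0.001, 0.001]
wrist_force: [-1.2, 0.2, 3.0]
width: 0.0432
```

jog_arm --pt "0 0 0 0 0 15 30" --pt "0 0 0 0 0 40 30" --pt "0 0 0 0 0 45 30" --pt "0 0 0 0 0 0 30" --pt "0 0 0 0 0 0 30"

```text
time: 31.75
tool_pos: [0.4575, 0.0991, 0.2071]
ee_rot: [3.141, 0.001, 0.001]
wrist_force: [-0.1, -0.4, -2.1]
width: 0.0432
```

jog_arm --pt "0 0 0 5 35 0 30" --pt "0 0 0 6 45 0 30" --pt "0 0 0 6 45 0 30" --pt "0 0 0 6 45 0 30" --pt "0 0 0 6 45 0 30" --pt "0 0 0 6 45 0 30" --pt "0 0 0 2 11 0 30" --pt "0 0 0 0 0 0 30" --pt "0 0 0 0 0 0 30"

```text
time: 32.88
tool_pos: [0.4948, 0.3688, 0.2069]
ee_rot: [3.14, 0.001, -0.0]
wrist_force: [-0.7, -0.2, -1.3]
width: 0.0428
```

jog_arm --pt "0 0 0 0 0 -30 30" --pt "0 0 0 0 0 -40 30" --pt "0 0 0 0 0 -15 30" --pt "0 0 0 0 0 -6 30" --pt "0 0 0 0 0 -2 30" --pt "0 0 0 0 0 0 30" --pt "0 0 0 0 0 0 30" --pt "0 0 0 0 0 0 30"

```text
time: 33.88
tool_pos: [0.4952, 0.3704, 0.1155]
ee_rot: [-3.141, -0.001, 0.001]
wrist_force: [0.5, -0.5, -0.5]
width: 0.0432
```

jog_arm --pt "0 0 0 0 0 -1.5 30" --pt "0 0 0 0 0 0 30" --pt "0 0 0 0 0 0 30"

```text
time: 34.25
tool_pos: [0.4949, 0.3701, 0.1131]
ee_rot: [3.141, 0.0, 0.001]
wrist_force: [-0.2, -0.1, -1.4]
width: 0.0433
```

jog_arm --pt "0 0 0 0 0 -1 30" --pt "0 0 0 0 0 0 30" --pt "0 0 0 0 0 0 30"

```text
time: 34.62
tool_pos: [0.495, 0.3702, 0.1123]
ee_rot: [-3.141, -0.0, 0.001]
wrist_force: [0.1, -0.4, -1.4]
width: 0.043
```

jog_arm --pt "0 0 0 0 0 -1 30" --pt "0 0 0 0 0 0 30" --pt "0 0 0 0 0 0 30"

```text
time: 35.0
tool_pos: [0.495, 0.3702, 0.1123]
ee_rot: [-3.141, -0.001, 0.001]
wrist_force: [-1.7, -1.7, 5.5]
width: 0.0434
```

Contact. I release and rise, then go to the small nozzle at (0.581, 0.181).

jog_arm --pt "0 0 0 0 0 0 58" --pt "0 0 0 0 0 0 58" --pt "0 0 0 0 0 0 58" --pt "0 0 0 0 0 20 58" --pt "0 0 0 0 0 40 58" --pt "0 0 0 0 0 40 50" --pt "0 0 0 0 0 0 45"

```text
time: 35.88
tool_pos: [0.4968, 0.3714, 0.2178]
ee_rot: [-3.136, -0.01, 0.001]
wrist_force: [-0.4, -0.1, 1.2]
width: 0.0459
```

jog_arm --pt "0 0 0 15 -33 0 45" --pt "0 0 0 18 -40 0 45" --pt "0 0 0 18 -40 0 45" --pt "0 0 0 18 -40 0 45" --pt "0 0 0 17 -36 0 45" --pt "0 0 0 0 0 0 45" --pt "0 0 0 0 0 0 45" --pt "0 0 0 0 0 0 45"

```text
time: 36.88
tool_pos: [0.5804, 0.1823, 0.211]
ee_rot: [-3.141, 0.001, 0.003]
wrist_force: [-0.6, -1.0, -0.5]
width: 0.0452
```

```bash
python3 - <<'E'
from h import *
o=get_obs();print(o["tool_pos"],o["ee_rot"])
S=snapshot("scene");cv2.imwrite("pics/s11.png",cv2.resize(S[100:340,260:500,::-1],None,fx=2.5,fy=2.5))
E
```

```text
[0.58036366 0.18227335 0.21101108] [-3.14134554e+00  5.41411349e-04  2.57968171e-03]
```

View pics/s11.png

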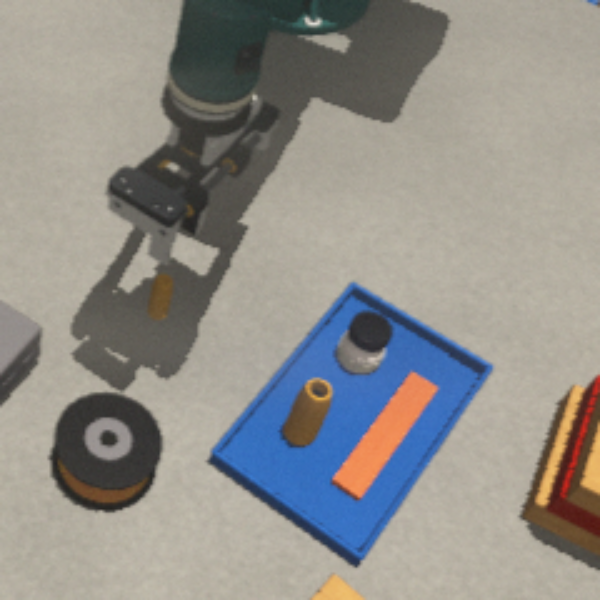

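The jar stands upright in the long tray at (365,345). The gripper is above the small nozzle at (160,297), so I descend and grip.

jog_arm --pt "0 0 0 0.5 -1 -40 45" --pt "0 0 0 0 0 -40 45" --pt "0 0 0 0 0 -22 45" --pt "0 0 0 0 0 -5 45" --pt "0 0 0 0 0 0 45" --pt "0 0 0 0 0 0 45"

```text
time: 37.67
tool_pos: [0.5823, 0.1806, 0.1061]
ee_rot: [-3.141, -0.003, 0.001]
wrist_force: [0.5, -1.0, 0.4]
width: 0.0449
```

jog_arm --pt "0 0 0 0 0 0 10" --pt "0 0 0 0 0 0 10" --pt "0 0 0 0 0 0 10" --pt "0 0 0 0 0 0 10"

```text
time: 38.17
tool_pos: [0.5816, 0.1802, 0.1047]
ee_rot: [-3.141, -0.001, 0.001]
wrist_force: [-0.3, -0.8, 1.8]
width: 0.0218
```

jog_arm --pt "0 0 0 0 0 15 10" --pt "0 0 0 0 0 50 10" --pt "0 0 0 0 0 55 10" --pt "0 0 0 0 0 0 10" --pt "0 0 0 0 0 0 10"

```text
time: 38.8
tool_pos: [0.5813, 0.1801, 0.2245]
ee_rot: [-3.142, -0.0, 0.001]
wrist_force: [-0.4, -0.4, -0.4]
width: 0.0221
```

jog_arm --pt "0 0 0.01 -5 -38 0 10" --pt "0 0 0.01 -6 -50 0 10" --pt "0 0 0.01 -6 -50 0 10" --pt "0 0 0.01 -6 -50 0 10" --pt "0 0 0.01 -6 -50 0 10" --pt "0 0 0.01 -6 -50 0 10" --pt "0 0 0.01 -6 -50 0 10" --pt "0 0 0.01 -6 -50 0 10" --pt "0 0 0.01 -6 -50 0 10" --pt "0 0 0.01 -6 -50 0 10" --pt "0 0 0.01 -6 -50 0 10" --pt "0 0 0 -4 -50 0 10"

```text
time: 40.3
tool_pos: [0.5113, -0.4088, 0.2214]
ee_rot: [-3.138, 0.003, 0.111]
wrist_force: [0.8, 0.5, 0.0]
width: 0.022
```

jog_arm --pt "0 0 0 -3 -25 0 10" --pt "0 0 0 0 0 0 10" --pt "0 0 0 0 0 0 10" --pt "0 0 0 0 0 0 10"

```text
time: 40.8
tool_pos: [0.5098, -0.4313, 0.224]
ee_rot: [-3.141, 0.0, 0.113]
wrist_force: [0.9, -0.9, -0.6]
width: 0.022
```

```bash
python3 - <<'E'
from h import *
o=get_obs();print(o["tool_pos"],o["ee_rot"])
S=snapshot("scene");cv2.imwrite("pics/s12.png",cv2.resize(S[40:180,120:300,::-1],None,fx=4,fy=4))
E
```

```text
[ 0.50982027 -0.43127037  0.22398562] [-3.14059655e+00  2.86810078e-04  1.12697318e-01]
```

View pics/s12.png

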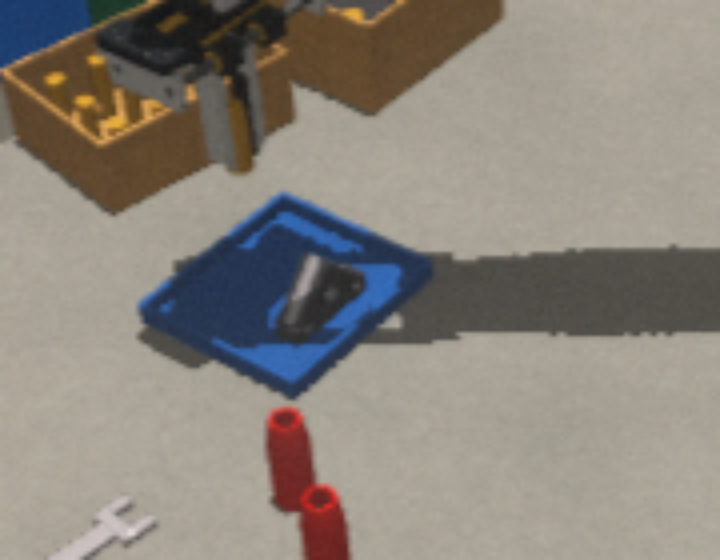

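jog_arm --pt "0 0 0 0 0 -30 10" --pt "0 0 0 0 0 -40 10" --pt "0 0 0 0 0 -30 10" --pt "0 0 0 0 0 -10 10" --pt "0 0 0 0 0 -3 10" --pt "0 0 0 0 0 0 10" --pt "0 0 0 0 0 0 10" --pt "0 0 0 0 0 0 10"

```text
time: 41.85
tool_pos: [0.5098, -0.4332, 0.1124]
ee_rot: [3.14, -0.001, 0.111]
wrist_force: [0.2, -0.0, -0.0]
width: 0.0218
```

jog_arm --pt "0 0 0 0 0 -1 10" --pt "0 0 0 0 0 0 10" --pt "0 0 0 0 0 0 10"

```text
time: 42.22
tool_pos: [0.5094, -0.4328, 0.1101]
ee_rot: [-3.141, 0.0, 0.111]
wrist_force: [-0.9, -0.1, -0.8]
width: 0.0217
```

jog_arm --pt "0 0 0 0 0 -1 10" --pt "0 0 0 0 0 0 10" --pt "0 0 0 0 0 0 10"

```text
time: 42.6
tool_pos: [0.5094, -0.4328, 0.1092]
ee_rot: [-3.142, -0.0, 0.111]
wrist_force: [-0.4, 1.2, -1.2]
width: 0.0219
```

jog_arm --pt "0 0 0 0 0 -1 10" --pt "0 0 0 0 0 0 10" --pt "0 0 0 0 0 0 10"

```text
time: 42.98
tool_pos: [0.5095, -0.4329, 0.1088]
ee_rot: [3.141, -0.0, 0.111]
wrist_force: [-1.2, 1.0, 2.2]
width: 0.0218
```

jog_arm --pt "0 0 0 0 0 -0.7 10" --pt "0 0 0 0 0 0 10" --pt "0 0 0 0 0 0 10"

```text
time: 43.35
tool_pos: [0.5096, -0.4329, 0.1087]
ee_rot: [3.141, -0.001, 0.111]
wrist_force: [-1.2, 1.7, 4.7]
width: 0.022
```

Contact. I release, rise and swing back so the tray is in view.

jog_arm --pt "0 0 0 0 0 0 40" --pt "0 0 0 0 0 0 40" --pt "0 0 0 0 0 0 40" --pt "0 0 0 0 0 20 40" --pt "0 0 0 0 0 40 40" --pt "0 0 0 0 0 50 40" --pt "0 0 0 -30 10 0 40" --pt "0 0 0 -40 40 0 40" --pt "0 0 0 -40 50 0 40" --pt "0 0 0 -30 50 0 40" --pt "0 0 0 0 50 0 40" --pt "0 0 0 0 50 0 40"

```text
time: 44.85
tool_pos: [0.3701, -0.1828, 0.2194]
ee_rot: [3.14, -0.003, 0.11]
wrist_force: [0.3, 0.2, 0.4]
width: 0.04
```

```bash
python3 - <<'E'
from h import *
o=get_obs();print(o["time"],o["tool_pos"],o["wrist_force"])
S=snapshot("scene");T=snapshot("top")
cv2.imwrite("pics/s13.png",cv2.resize(S[:,:,::-1],(800,600),interpolation=cv2.INTER_CUBIC));cv2.imwrite("pics/t13.png",cv2.resize(T[:,:,::-1],(800,600),interpolation=cv2.INTER_CUBIC))
# case / spool shift against first pictures
T0=np.load("T.npy");S0=np.load("S.npy")
for n,a,b,boxes in(("top",T0,T,[(212,80,310,153),(155,112,200,158)]),("scene",S0,S,[(155,185,280,290),(278,252,328,306)])):
    for l,t,r,bt in boxes:
        g=lambda i:cv2.cvtColor(i[t:bt,l:r],cv2.COLOR_RGB2GRAY).astype(np.float32)
        print(n,cv2.phaseCorrelate(g(a),g(b)))
E
```

```text
44.85 [ 0.37005486 -0.18283886  0.21939297] [0.25721246 0.24197164 0.38431335]
top ((0.00248852907779451, 0.3662063279407022), 0.9320968317667643)
top ((0.42256182284317845, 0.08751041632799783), 1.0459948579470317)
scene ((0.4458879352341967, 0.02234745631609769), 0.9972964067812319)
scene ((-0.0704661331931895, -0.013830062155353318), 0.9527786767041242)
```

View pics/s13.png

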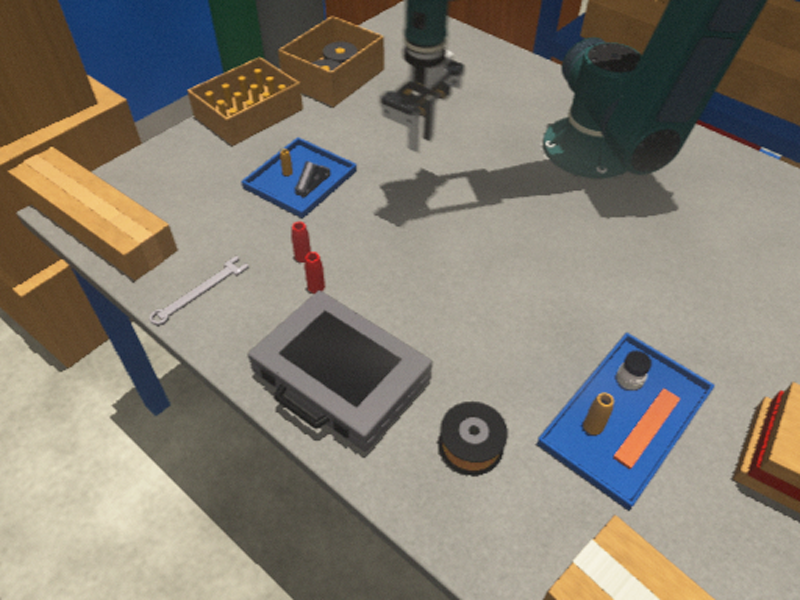

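View pics/t13.png

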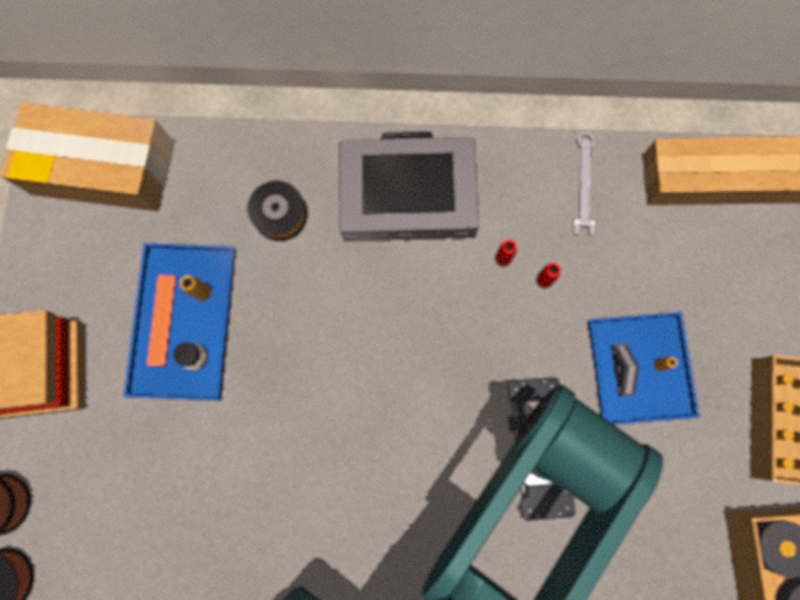

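All five parts stand in their trays. The case and spool match the first pictures to within half a pixel, about 1 mm. I hand in.

```bash
python3 - <<'E'
from bench import *
print(close_job())
E
```

```text
the job is handed in; nothing more can be done
None
```

Both kits are made up, and I handed the job in at about 45 s of the 136 s allowed. The interface gave no verdict.

- **Long tray:** it holds the copper bar lying flat, the large brass nozzle and the jar. I drew the bar straight out from under the case, let go, gripped it again at its middle and laid it in.
- **Short tray:** it holds the magnet and the small nozzle.

**Last checks:**
- In both final pictures all five parts are upright or flat, inside the walls and clear of each other.
- The case and the spool moved by less than half a pixel, about 1 mm, compared with the first pictures.
- The gripper was open and clear of everything.
- For the nozzles, jar and magnet, the wrist force changed sign when they touched the tray floor before I let go.
- The bar showed only partial unloading, with the fingertips level with where the floor should be. It may have dropped by up to about 1 mm when released, but it lies flat in the pictures.
- I did not separately measure the final positions from the pictures. They rest on where the tool was at release, and no check failed or disagreed.

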